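# Index the phone repair turntable one hole on

### The job

Turn the phone repair turntable to its next hole, one step counterclockwise as seen from above: press the round plunger on its index arm down with a fingertip, push the arm round by its upright finger stop, and let the plunger spring back up into the next hole so that the table is locked again. This is fingertip work: pick nothing up, do not touch the opened phone lying on the table, and leave the bottle, the tape roll and the screwdriver where they are. Finish with the hand clear of everything.

Things in the scene. Friction and masses are not known exactly. Their poses are not given: they have to be found in the camera images.
- holder: Fixed indexing stand, at almost any yaw. Origin on the bench on the vertical turning axis. Its fixed aluminium dividing plate (radius 104 mm, 6 mm thick, top 42 mm above the bench) has six holes, 12 mm wide along the circle, every 60 degrees at 90 mm radius. At the start the index arm lies along this body's +x and the nib sits in the hole there; the next hole is 60 degrees counterclockwise.
- turntable (a joint): Angle of the steel table, rad, counterclockwise from above positive: 0 first hole, 1.047 next hole, 0.017 play each way in a hole. Out of a hole it turns with 0.12 N m friction and stays where left. A 78 x 150 mm plate (top 52 mm above the bench) with a low phone nest; its 54 mm wide index arm, top also at 52 mm, reaches 142 mm from the axis and carries plunger and finger stop.
- plunger (a joint): How far the plunger is pressed, m: 0 fully up (nib in a hole, table locked), 0.009 fully down. The spring takes about 3 N to start and 8 N fully down. The nib is clear of the plate beyond 0.0055; let go between holes it rides under the plate at about 0.0055 and springs up to 0 by itself when it comes to a hole.
- plunger_head (a point): Centre of the flat top of the plunger's black round head, 36 mm across, on the index arm 118 mm from the turning axis, 70 mm above the bench when up, 61 mm fully pressed. It is pressed straight down and goes round with the arm. Site x points radially outwards, y counterclockwise, z up.
- stop_face (a point): Point on the clockwise-looking face of the upright steel finger stop on the index arm: 40 mm wide radially, 8 mm thick, 52 to 98 mm above the bench. Point 120 mm from the axis, 24 mm counterclockwise of the plunger's centre, 84 mm up. Site x points outwards, y counterclockwise (the way to push). A fingertip on the plunger head moving counterclockwise meets this face and pushes the arm round.
- phone: Origin at the centre of the underside of the opened phone, 66 x 138 x 9 mm, 0.16 kg, lying loose in the nest over the turning axis, long side square to the index arm, its top 61 mm above the bench; it goes round with the table.
- dropper_center (a point): Bystander: centre of a white bottle standing upright, 42 mm across, 105 mm tall.
- tape_center (a point): Bystander: centre of a roll of tape lying flat, 80 mm outside, 52 mm inside, 19 mm high.
- driver_grip (a point): Bystander: handle of a screwdriver lying on the bench, 140 mm long; x runs along it to the tip.

How it is judged:
On the way, in this order (a step that is already met when the one before it is completed fails the run):
1. the plunger is pressed in by the fingers, table still at the first hole (value of joint plunger above 0.0055 m and value of joint turntable below 0.12 rad and contact force between the fingers and holder above 0.5 N), for 0.05 s.
2. the table has left the first hole and is on its way to the next (value of joint turntable between 0.3 and 0.9 rad), for 0.05 s.
At the end, for the whole second after the job is handed in: The table stands still at the next hole (1.047 rad, within 0.04), the plunger is fully up (within 1.5 mm), the phone lies flat in its nest (within 6 mm) and the bystanders are within 20 mm of where they stood (value of joint turntable between 1.007 and 1.087 rad and value of joint plunger below 0.0015 m and velocity of joint turntable between -0.05 and 0.05 rad/s and x of phone in the frame of stop_face between -0.126 and -0.114 m and y of phone in the frame of stop_face between -0.03 and -0.018 m and height (world z) of phone below 0.058 m and angle between phone's own z axis and vertical below 0.06 rad and distance of each of dropper_center, tape_center, driver_grip from where it was at the start of the episode below 0.02 m); the robot touches nothing.
It fails at once if the table is turned past the next hole or the wrong way (value of joint turntable above 1.25 rad or value of joint turntable below -0.15 rad).
It fails at once if the table is forced round with the plunger up (value of joint turntable between 0.12 and 0.92 rad and value of joint plunger below 0.002 m).
It fails at once if the phone is touched by the robot (contact force between any of the fingers, the arm and phone above 1 N).
It fails at once if the phone is lifted or comes out of its nest (not (x of phone in the frame of stop_face between -0.126 and -0.114 m and y of phone in the frame of stop_face between -0.03 and -0.018 m and height (world z) of phone below 0.058 m and angle between phone's own z axis and vertical below 0.06 rad)).
It fails at once if a bystander is pushed, lifted or carried (distance of any of dropper_center, tape_center, driver_grip from where it was at the start of the episode above 0.02 m).
It also fails if it takes over 42 s, if anything falls off the work surface, if the arm or the gripper's body presses on something with over 40 N, if the wrist force passes 120 N, or if a joint passes its speed limit or range.

### The arm

A 7-joint arm with a two-finger parallel gripper is mounted at the origin on the work surface. World frame = base frame: x ahead of the robot, y to its left, z up, the work surface at z = 0. Lengths are in m, angles in rad, forces in N, time in s.
With the tool pointing down it reaches from about 0.4 to 0.9 m from the base axis. Payload 5.6 kg.
Tool frame: the origin (TCP) lies on the centre line of the jaws, within the pads' length; the fingertips stand arm.finger_overhang ahead of it and the grasp point (between the pads) lies 8 mm behind it (arm.finger_overhang is the distance from the TCP to the fingertips, in m); z points along the fingers, y is the direction in which the jaws open and shut (so a half turn about z gives the same grasp; the last joint's range is limited). The gripper opens to 92 mm and grips with 3 to 60 N. Pads are 20 mm wide; open, the fingers measure 128 mm over their backs; the gripper's body (75 mm by 189 mm) begins 69 mm behind the grasp point.
Start: joints at [1.198, 0.468, -0.012, 1.603, 0.006, 1.071, -0.056], TCP at [0.21, -0.615, 0.226] pointing down, gripper open.
Joint ranges: [-2.53, 2.53], [-0.31, 2.02], [-1.57, 1.55], [0.28, 2.44], [-1.29, 4.43], [0.15, 1.84], [-2.92, 2.92]. Speed limits (rad/s): [2.57, 2.57, 3.14, 3.14, 3.14, 3.14, 3.14].

### API

Orientations are given as a unit quaternion [w, x, y, z].
In Python, from rig import arm gives the robot as it stands.
- The arm moves only by the tool arm_command, never from a script. Its argument "deltas" is a list of rows, each a list of 3 entries, a list of its own where there are three numbers: the shift along the world's x, y, z in mm, then the turn, a rotation vector about the world's x, y, z in units of 8 degrees (1.0 is 8 degrees), then the finger opening in mm, from 0 to 91.9. In form: [[[dx, dy, dz], [rx, ry, rz], jaw], ...]. A call has 1 to 10 rows; each row is the pose to reach, as a shift and turn from the pose measured when the call began; what a row does not reach only later rows make up. A row lasts 1/8 s, in which the tool goes at most 62.5 mm and 10.7 degrees, less where a joint would pass 70% of its speed; a pose out of reach is approached as far as the arm can. A call with a gripper value outside its range is refused whole. The fingers move at their own pace and stop on an object; "newtons" is the grip in N (left out, the last holds). Time passes only in rows, so rows that repeat a pose let the fingers close. It gives the time, the measured TCP pose, the force and the opening at its end, in the units of the state.
- arm.sense(): the state, without advancing time (a new reading comes with each control period).
- arm.grab_frame(name): name is "side" or "top"; returns a dict with "pixels" (480x640x3 uint8, red, green, blue), "fx", "fy", "cx", "cy" (pixels), "R" (3x3) and "t" (3): a world point X has camera coordinates R X + t. Camera axes: x right, y down, z forward; pixel columns grow to the right and rows downward; lengths in m; the calibration is good to about 2 mm. A picture is of the moment at which its call begins. There is no depth.
- arm.sign_off(): hands the job in, once; it reports no verdict.
The state is a dict: "time": time; "qpos": joint angles; "joint_velocities": joint speeds; "effort": joint torques, N m; "tool_pos": TCP position; "orientation": TCP orientation; "wrist_force": force on the tool from outside, world axes, zero at the start; "torque": the same for the moment, N m; "grip_width": opening from 0.0 (shut) to 1.0 (fully open).
Only numpy, scipy, OpenCV 4.12 (cv2) and the standard library are available. Lean on these libraries where they do the work, as an engineer would, in place of code of your own. Each camera call takes 0.05 s, during which the arm holds its last target.

## Working session

There is one attempt and no reset: what is moved stays moved. The work goes in short steps, Python scripts to look and compute and a tool call to move; the robot and the scene stay as the last step left them, time stands still between calls to the robot, and variables do not carry over. Pictures are saved under pics/ and viewed, and the job is handed in when it is done.

Besides the shell and the picture viewer there is one more tool, called after ">>>" as a command line: name --argument value ..., lists and objects as JSON in quotes. arm_command: Moves the arm, as the interface text tells. Its arguments: {"type":"object","properties":{"deltas":{"type":"array","items":{"type":"array"}},"newtons":{"type":"number"}},"required":["deltas"]}

```bash
mkdir -p pics; ls
python3 - <<'E'
from rig import arm
import cv2,json
s=arm.sense();print(s)
print(arm.finger_overhang)
for n in("side","top"):
    f=arm.grab_frame(n);cv2.imwrite(f"pics/{n}0.png",cv2.cvtColor(f["pixels"],cv2.COLOR_RGB2BGR))
    print(n,f["fx"],f["fy"],f["cx"],f["cy"],f["R"],f["t"])
E
```

```text
pics
{'time': 0.0, 'qpos': array([ 1.19802174,  0.46838222, -0.01160877,  1.60360414,  0.00600941,
        1.07137789, -0.05628737]), 'joint_velocities': array([-0.00051292, -0.00087203,  0.00013443, -0.0018142 , -0.00019756,
       -0.00225594, -0.00077038]), 'effort': array([-9.06951391e-05, -5.20571709e+01, -1.23882067e-02, -2.43744439e+01,
       -5.65422024e-02,  1.72002276e-02,  1.72825894e-04]), 'tool_pos': array([ 0.2102474 , -0.6144761 ,  0.22464512]), 'orientation': array([-8.44041827e-04,  9.86439904e-01,  1.64120568e-01, -2.05043480e-04]), 'wrist_force': array([-0.19208296,  0.7727372 ,  0.34943999]), 'torque': array([0.01716296, 0.01352895, 0.02299607]), 'grip_width': 0.9997083316381584}
0.011
side 510.34820694179734 510.34820694179734 322.1392306851922 240.57873733086979 [[-0.93811038 -0.34620392 -0.00957871]
 [-0.25253565  0.70270055 -0.6651599 ]
 [ 0.23701193 -0.62157444 -0.74663951]] [0.54007387 0.20300955 0.85299621]
top 474.3696798970127 474.3696798970127 326.21215945801436 241.4088181515239 [[-0.01843969 -0.99956465  0.02303233]
 [-0.98645632  0.01443302 -0.16338791]
 [ 0.16298435 -0.02573321 -0.98629301]] [-0.00641436  0.59029211  0.86014305]
```

View pics/side0.png

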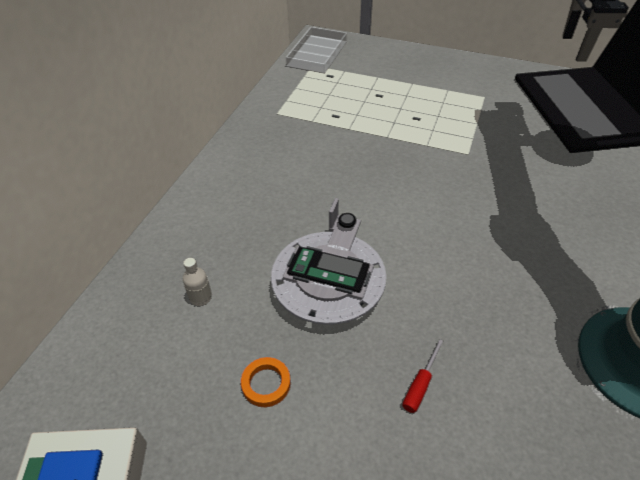

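View pics/top0.png

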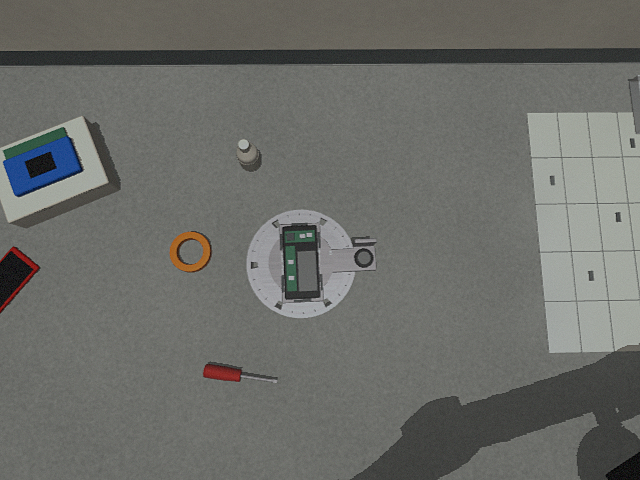

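The arm of the turntable points to the right in the top view (world −y). The plunger head is at about (363,258), with the stop above it at about (364,240). In the side view the plunger is at (347,220). Next I measure these positions.

```bash
cat > h.py <<'E'
import numpy as np,cv2
def ray(f,u,v,z):
    R=np.array(f["R"]);t=np.array(f["t"]);c=-R.T@t
    d=R.T@np.array([(u-f["cx"])/f["fx"],(v-f["cy"])/f["fy"],1]);return c+d*(z-c[2])/d[2]
def proj(f,X):
    p=np.array(f["R"])@np.array(X)+np.array(f["t"]);return f["fx"]*p[0]/p[2]+f["cx"],f["fy"]*p[1]/p[2]+f["cy"]
def tri(fs,uv):
    A=[];b=[]
    for f,(u,v) in zip(fs,uv):
        R=np.array(f["R"]);t=np.array(f["t"])
        for k,(p,c,fo) in enumerate(((u,f["cx"],f["fx"]),(v,f["cy"],f["fy"]))):
            a=(p-c)/fo;A.append(R[k]-a*R[2]);b.append(a*t[2]-t[k])
    return np.linalg.lstsq(np.array(A),np.array(b),rcond=None)[0]
E
python3 - <<'E'
from rig import arm
from h import *
fr={}
for n,(u,v) in dict(side=(347,220),top=(363,258)).items():
    f=arm.grab_frame(n);fr[n]=f;im=cv2.cvtColor(f["pixels"],cv2.COLOR_RGB2BGR)
    c=im[v-40:v+40,u-50:u+50];cv2.imwrite(f"pics/{n}_z.png",cv2.resize(c,(800,640),interpolation=cv2.INTER_CUBIC))
    g=im.max(2);m=((g<60)*255).astype(np.uint8)
    k,l,st,ce=cv2.connectedComponentsWithStats(m)
    for i in range(1,k):
        if np.hypot(*(ce[i]-[u,v]))<12 and st[i,4]>20: print(n,st[i],ce[i],ray(f,*ce[i],.068))
E
```

```text
side [338 213  18  15 130] [346.71538462 221.46153846] [ 0.55339165 -0.07799535  0.068     ]
top [354 248  19  19 131] [362.70229008 257.6259542 ] [ 0.55522034 -0.0832543   0.068     ]
```

Run:
```python
import cv2
a=cv2.imread("pics/top0.png")[195:335,230:400];cv2.imwrite("pics/tz.png",cv2.resize(a,None,fx=4.3,fy=4.3,interpolation=cv2.INTER_CUBIC))
```

```text
(no output)
```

View pics/side_z.png

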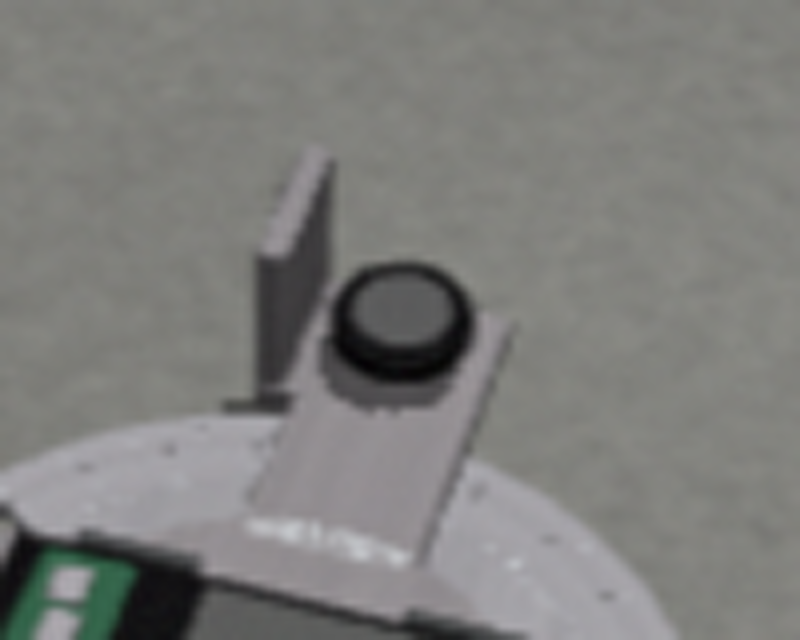

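View pics/top_z.png

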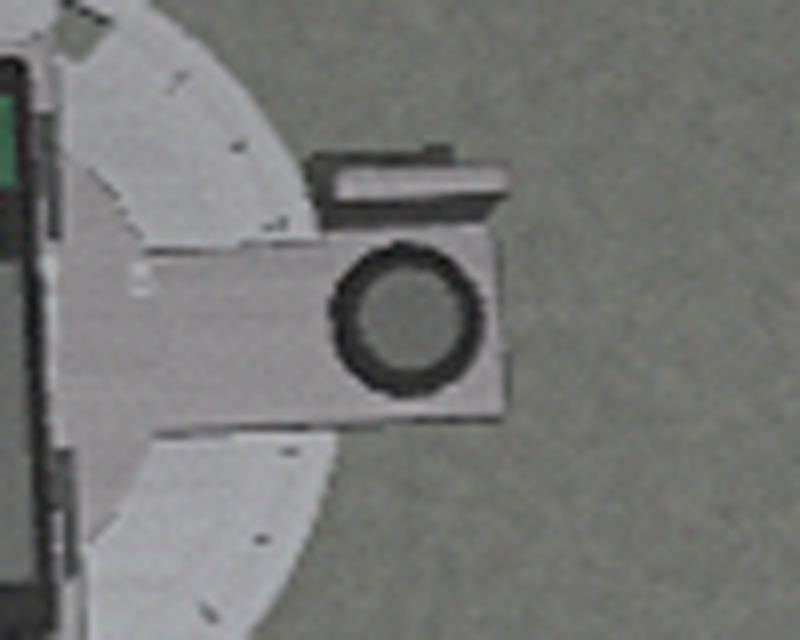

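View pics/tz.png

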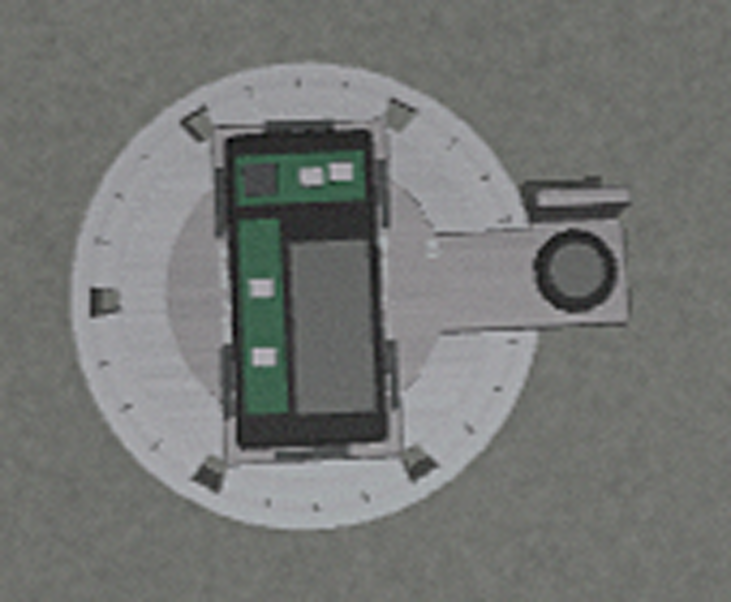

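Crop readings: head top centre is (363.7,258.0) in the top view and (347.5,219) in the side view. The plate rim is centred near (301,264). I'll fit the rim circle on its plane and take the arm direction from it.

Run:
```python
from rig import arm
from h import *
from scipy.optimize import least_squares
fs=[arm.grab_frame("top"),arm.grab_frame("side")]
h=tri(fs,[(363.7,258.0),(347.5,219.0)]);print("head tri",h)
for f,p in zip(fs,[(363.7,258.0),(347.5,219.0)]):print("head@.07",ray(f,*p,.07))
for f,c0,r in((fs[0],(301,264),62),(fs[1],(328,277),75)):
    g=cv2.cvtColor(f["pixels"],cv2.COLOR_RGB2GRAY).astype(float)
    P=[]
    c=ray(f,*c0,.042)
    g=cv2.GaussianBlur(g,(3,3),0)
    for it in range(3):
        P=[]
        for a in np.radians(np.arange(0,360,2)):
            rr=np.arange(.094,.115,.0005)
            uv=np.array([proj(f,c+[q*np.cos(a),q*np.sin(a),0]) for q in rr]).astype(np.float32)
            v=cv2.remap(g.astype(np.float32),uv[:,:1],uv[:,1:],cv2.INTER_LINEAR).ravel()
            d=np.gradient(v);i=d.argmin()
            if d[i]<-1.2: P.append(c[:2]+rr[i]*np.array([np.cos(a),np.sin(a)]))
        P=np.array(P)
        s=least_squares(lambda x:np.hypot(*(P-x[:2]).T)-x[2],[*c[:2],.104],loss="soft_l1",f_scale=.001).x
        c=np.array([*s[:2],.042])
    print("axis",s,len(P))
    for z in(.07,):
        hh=ray(f,*((363.7,258.0) if f is fs[0] else (347.5,219.0)),z)-c
        print("arm r,deg",np.hypot(*hh[:2]),np.degrees(np.arctan2(hh[1],hh[0])))
# stop top edge
f=fs[0]
for u,v in((334,185),(508,180),(336,197),(505,192)):
    p=ray(f,u/8+313,v/8+218,.098);print("stop",p)
print("bottle",ray(f,244,146,.1),"tape",ray(f,190,251,.019),"driver",ray(f,222,372,.012),ray(f,277,380,.005))
```

```text
head tri [ 0.55436431 -0.08517801  0.06753622]
head@.07 [ 0.55423136 -0.08488826  0.07      ]
head@.07 [ 0.55348908 -0.08290162  0.07      ]
axis [0.55125845 0.03299082 0.10447477] 179
arm r,deg 0.1179165614883035 -88.5553064302329
axis [0.55115652 0.0338995  0.10450151] 178
arm r,deg 0.11682440847129141 -88.85593555316376
stop [ 0.58171118 -0.06665062  0.098     ]
stop [ 0.58228293 -0.10622803  0.098     ]
stop [ 0.57895006 -0.06702639  0.098     ]
stop [ 0.57953461 -0.10544703  0.098     ]
bottle [0.76374259 0.13481282 0.1       ] tape [0.57986147 0.25033103 0.019     ] driver [0.34788692 0.18529735 0.012     ] [0.3301621  0.08173414 0.005     ]
```

Run:
```python
from rig import arm
from h import *
f=arm.grab_frame("side");g=arm.grab_frame("top")
print(-np.array(f["R"]).T@f["t"],-np.array(g["R"]).T@g["t"])
for p in((515,78),(575,148),(640,140),(595,70),(630,350),(520,130),(500,215)):print(p,ray(f,*p,0.0),ray(f,*p,.02))
print("top",ray(g,610,470,.01),ray(g,620,360,0))
s=arm.sense();print(proj(f,s["tool_pos"]),proj(g,s["tool_pos"]),proj(f,[0,0,0]),proj(f,[.2,-.4,0]),proj(f,[.2,-.4,.2]))
```

```text
[0.35574578 0.57452141 0.7770877 ] [0.44198924 0.00720298 0.94494741]
(515, 78) [ 0.3022647  -0.83463894  0.        ] [ 0.30364115 -0.79837121  0.02      ]
(575, 148) [ 0.13153565 -0.55968535  0.        ] [ 0.13730617 -0.53049414  0.02      ]
(640, 140) [-0.01622493 -0.64539028  0.        ] [-0.00665147 -0.61399327  0.02      ]
(595, 70) [ 0.09133322 -0.95421675  0.        ] [ 0.09813844 -0.91487143  0.02      ]
(630, 350) [ 0.02318509 -0.01565795  0.        ] [ 0.03174425 -0.00046843  0.02      ]
(520, 130) [ 0.26348764 -0.58945254  0.        ] [ 0.2658621  -0.55949521  0.02      ]
(500, 215) [ 0.27195756 -0.2685046   0.        ] [ 0.27411402 -0.24680754  0.02      ]
top [ 0.15436324 -0.5413239   0.01      ] [ 0.35331625 -0.59097483  0.        ]
(np.float64(575.0200622851613), np.float64(43.06758139452157)) (np.float64(746.5426081456072), np.float64(473.77701258919615)) (np.float64(645.2657933006233), np.float64(362.039490948022)) (np.float64(540.1903852290106), np.float64(183.47009869702413)) (np.float64(571.7832741710885), np.float64(107.0266560696341))
```

>>> arm_command --deltas '[[[30,50,0],[0,0,-0.3],0],[[70,105,0],[0,0,-0.6],0],[[105,158,0],[0,0,-0.9],0],[[140,211,0],[0,0,-1.2],0],[[175,264,0],[0,0,-1.5],0],[[210,317,0],[0,0,-1.8],0],[[245,370,0],[0,0,-2.0],0],[[280,423,0],[0,0,-2.2],0],[[315,476,0],[0,0,-2.2],0],[[340,510,0],[0,0,-2.2],0]]' --newtons 10

```text
time: 1.65
tool_pos: [0.5515, -0.1027, 0.2258]
orientation: [-0.0, 1.0, 0.012, 0.0]
wrist_force: [0.1, -0.4, 0.2]
grip_width: 0.008
```

>>> arm_command --deltas '[[[10.5,17,-30],[0,0,0],0],[[10.5,17,-65],[0,0,0],0],[[10.5,17,-95],[0,0,0],0],[[10.5,17,-120],[0,0,0],0],[[10.5,17,-135],[0,0,0],0],[[10.5,17,-135],[0,0,0],0]]'

```text
time: 2.4
tool_pos: [0.5615, -0.0856, 0.0901]
orientation: [-0.0, 1.0, 0.012, -0.0]
wrist_force: [0.5, 0.6, -0.0]
grip_width: 0.005
```

Run:
```python
from rig import arm
from h import *
print(arm.sense()["tool_pos"],arm.sense()["grip_width"],arm.sense()["wrist_force"])
ims=[]
for n,(u,v) in dict(side=(347,220),top=(363,258)).items():
    f=arm.grab_frame(n);im=cv2.cvtColor(f["pixels"],cv2.COLOR_RGB2BGR)
    ims.append(cv2.resize(im[v-50:v+50,u-50:u+50],(400,400),interpolation=cv2.INTER_CUBIC))
cv2.imwrite("pics/pre.png",np.hstack(ims))
```

```text
[ 0.56148405 -0.08561805  0.09007362] 0.005195490145001716 [ 0.52363341  0.63454828 -0.04561436]
```

View pics/pre.png

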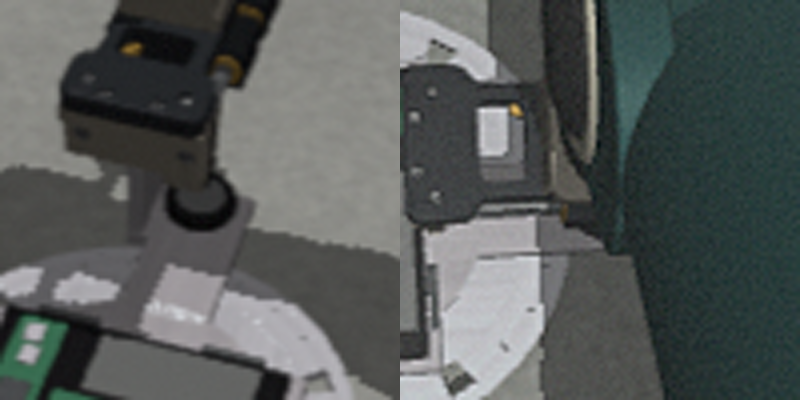

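The side view crop shows the closed fingertips just above the plunger head, at about crop (205,185), with the stop to their left and untouched. The top view is blocked by the arm. Next I press.

>>> arm_command --deltas '[[[0,0,-6],[0,0,0],0],[[0,0,-10],[0,0,0],0],[[0,0,-13],[0,0,0],0],[[0,0,-16],[0,0,0],0],[[0,0,-17],[0,0,0],0],[[0,0,-17],[0,0,0],0],[[0,0,-17],[0,0,0],0]]'

```text
time: 3.38
tool_pos: [0.5631, -0.0859, 0.0751]
orientation: [0.0, 1.0, 0.012, 0.001]
wrist_force: [-0.6, 0.2, 5.6]
grip_width: 0.004
```

>>> arm_command --deltas '[[[-1,0,-3],[0,0,0],0],[[-1,0,-4],[0,0,0],0],[[-1,0,-4],[0,0,0],0]]'

```text
time: 3.75
tool_pos: [0.5632, -0.0859, 0.0723]
orientation: [0.0, 1.0, 0.012, 0.003]
wrist_force: [-0.3, -0.4, 8.6]
grip_width: 0.005
```

```bash
cat > arc.py <<'E'
import sys
from rig import arm
from h import *
C=np.array([.5512,.0332]);a0=-88.6
from scipy.spatial.transform import Rotation as Ro
def table(angs,rad=.119,tan=.015):
    s=arm.sense();p=s["tool_pos"][:2]
    w,x,y,z=s["orientation"];T=Ro.from_quat([x,y,z,w]).as_matrix();yaw=np.degrees(np.arctan2(T[1,0],T[0,0]))  # tool x
    d=p-C;print("now t",s["time"],"z",s["tool_pos"][2],"r",np.hypot(*d),"tool y-arm0 turn",yaw-1.4,"ang-of-tool",np.degrees(np.arctan2(d[1],d[0]))-a0, "F",s["wrist_force"].round(1), "tilt",T[:,2].round(3))
    for th in angs:
        a=np.radians(a0+th);e=np.array([np.cos(a),np.sin(a)]);t=np.array([-e[1],e[0]])
        q=C+rad*e+tan*t
        print(th,((q-p)*1000).round(1),round((th+1.4-yaw)/8,2))
if __name__=="__main__":table([float(v) for v in sys.argv[1:]])
E
python3 arc.py 0 3 6 10 14 18 22 26 30 34 38
```

```text
now t 3.75 z 0.07225490051090747 r 0.11968325350985283 tool y-arm0 turn -0.04678482699860709 ang-of-tool 4.366169661371131 F [-0.3 -0.4  8.6] tilt [ 0.005 -0.001 -1.   ]
0.0 [5.9 0.5] 0.01
3.0 [12.1  1.6] 0.38
6.0 [18.2  3. ] 0.76
10.0 [26.2  5.4] 1.26
14.0 [34.   8.3] 1.76
18.0 [41.7 11.8] 2.26
22.0 [49.  15.8] 2.76
26.0 [56.1 20.3] 3.26
30.0 [62.8 25.3] 3.76
34.0 [69.1 30.8] 4.26
38.0 [75.1 36.6] 4.76
```

>>> arm_command --deltas '[[[3,0,-2],[0,0,0],0],[[6,0.5,-2],[0,0,0],0],[[9,1,-2],[0,0,0.2],0],[[12,1.6,-2],[0,0,0.4],0],[[18,3,-2],[0,0,0.75],0],[[26,5.4,-2],[0,0,1.25],0],[[34,8.3,-2],[0,0,1.75],0],[[41.5,11.8,-2],[0,0,2.25],0],[[49,15.8,-2],[0,0,2.75],0],[[56,20.3,-2],[0,0,3.25],0]]'

```text
time: 5.0
tool_pos: [0.6206, -0.0647, 0.0721]
orientation: [-0.0, 0.971, 0.238, 0.004]
wrist_force: [-2.7, 1.7, 12.4]
grip_width: 0.006
```

```bash
python3 arc.py 26 30 34 38 42 46;  python3 - <<'E'
from rig import arm
from h import *
im=cv2.cvtColor(arm.grab_frame("side")["pixels"],cv2.COLOR_RGB2BGR)
cv2.imwrite("pics/mid.png",cv2.resize(im[160:360,240:440],(600,600),interpolation=cv2.INTER_CUBIC))
E
```

```text
now t 5.0 z 0.07212798216048208 r 0.12000213148666047 tool y-arm0 turn 26.09890902263022 ang-of-tool 33.92759177292293 F [-2.7  1.7 12.4] tilt [ 0.007  0.002 -1.   ]
26.0 [-1.3 -0.8] -0.01
30.0 [5.4 4.1] 0.49
34.0 [11.8  9.6] 0.99
38.0 [17.7 15.5] 1.49
42.0 [23.3 21.7] 1.99
46.0 [28.4 28.4] 2.49
```

View pics/mid.png

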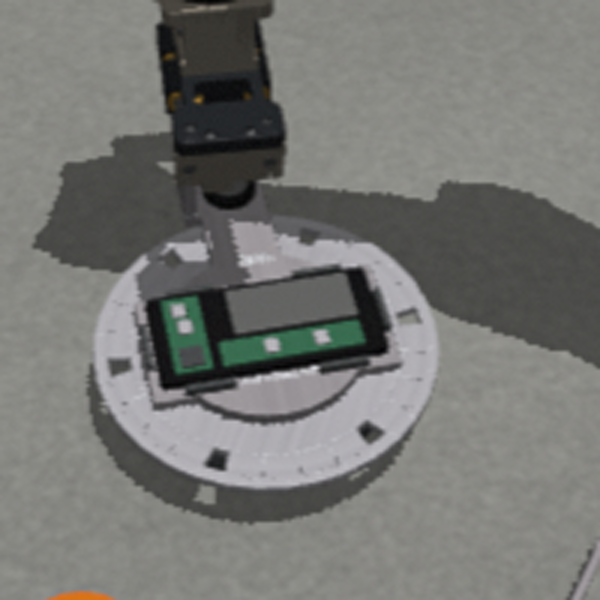

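The table has turned about 27°. The phone is in its nest, and the next hole is visible at crop (170,258). I'll continue the arc.

>>> arm_command --deltas '[[[3,2,-1],[0,0,0.25],0],[[5.4,4.1,-1],[0,0,0.5],0],[[8.6,6.8,-1],[0,0,0.75],0],[[11.8,9.6,-1],[0,0,1.0],0],[[14.8,12.5,-1],[0,0,1.25],0],[[17.7,15.5,-1],[0,0,1.5],0],[[20.5,18.6,-1],[0,0,1.75],0],[[23.3,21.7,-1],[0,0,2.0],0],[[23.3,21.7,-1],[0,0,2.0],0]]'

```text
time: 6.18
tool_pos: [0.6457, -0.0408, 0.0723]
orientation: [-0.001, 0.928, 0.373, 0.005]
wrist_force: [-2.0, 1.3, 8.1]
grip_width: 0.004
```

```bash
python3 arc.py 42 46 50 54 57 59 60 61
```

```text
now t 6.175 z 0.07228698051248068 r 0.11999556051711592 tool y-arm0 turn 42.34739227833243 ang-of-tool 50.53894282697373 F [-2.   1.3  8.1] tilt [ 0.009  0.006 -1.   ]
42.0 [-1.8 -2.2] -0.04
46.0 [3.3 4.5] 0.46
50.0 [ 7.9 11.5] 0.96
54.0 [12.  18.8] 1.46
57.0 [14.7 24.4] 1.83
59.0 [16.4 28.2] 2.08
60.0 [17.2 30.2] 2.21
61.0 [17.9 32.1] 2.33
```

Next I lift so the plunger rides under the plate and the fingertip only pushes on the stop.

>>> arm_command --deltas '[[[0,0,4],[0,0,0],0],[[0,0,8],[0,0,0],0],[[0,0,13],[0,0,0],0],[[0,0,14],[0,0,0],0],[[0,0,14],[0,0,0],0]]'

```text
time: 6.8
tool_pos: [0.6456, -0.0409, 0.0862]
orientation: [-0.001, 0.928, 0.372, 0.005]
wrist_force: [-0.4, 0.2, 0.3]
grip_width: 0.009
```

```bash
python3 arc.py 42 46 50 54 57 59 60 61 62
```

```text
now t 6.8 z 0.0861723599498001 r 0.11997620618158893 tool y-arm0 turn 42.34018842391481 ang-of-tool 50.4830926758164 F [-0.4  0.2  0.3] tilt [ 0.009  0.006 -1.   ]
42.0 [-1.7 -2.1] -0.04
46.0 [3.4 4.6] 0.46
50.0 [ 8.  11.5] 0.96
54.0 [12.1 18.8] 1.46
57.0 [14.8 24.5] 1.83
59.0 [16.5 28.3] 2.08
60.0 [17.3 30.3] 2.21
61.0 [18.  32.2] 2.33
62.0 [18.7 34.2] 2.46
```

>>> arm_command --deltas '[[[1.5,2,0],[0,0,0.25],0],[[3.4,4.6,0],[0,0,0.5],0],[[5.7,8,0],[0,0,0.75],0],[[8,11.5,0],[0,0,1.0],0],[[10,15,0],[0,0,1.2],0],[[12.1,18.8,0],[0,0,1.45],0],[[13,20.7,0],[0,0,1.6],0],[[13.9,22.6,0],[0,0,1.7],0],[[14.8,24.5,0],[0,0,1.8],0],[[14.8,24.5,0],[0,0,1.8],0]]'

```text
time: 8.05
tool_pos: [0.6611, -0.0149, 0.0865]
orientation: [-0.002, 0.874, 0.486, 0.006]
wrist_force: [-1.0, -0.0, 0.4]
grip_width: 0.005
```

```bash
python3 arc.py 56 57 58 59 60 61 62;  python3 - <<'E'
from rig import arm
from h import *
im=cv2.cvtColor(arm.grab_frame("side")["pixels"],cv2.COLOR_RGB2BGR)
cv2.imwrite("pics/mid2.png",cv2.resize(im[180:330,250:400],(600,600),interpolation=cv2.INTER_CUBIC))
E
```

```text
now t 8.05 z 0.08646617119605181 r 0.11999992026146078 tool y-arm0 turn 56.80159611965553 ang-of-tool 64.97076019298106 F [-1.  -0.   0.4] tilt [ 0.009  0.01  -1.   ]
56.0 [-1.6 -3.4] -0.1
57.0 [-0.7 -1.5] 0.02
58.0 [0.1 0.4] 0.15
59.0 [0.9 2.4] 0.27
60.0 [1.7 4.3] 0.4
61.0 [2.5 6.3] 0.52
62.0 [3.2 8.2] 0.65
```

View pics/mid2.png

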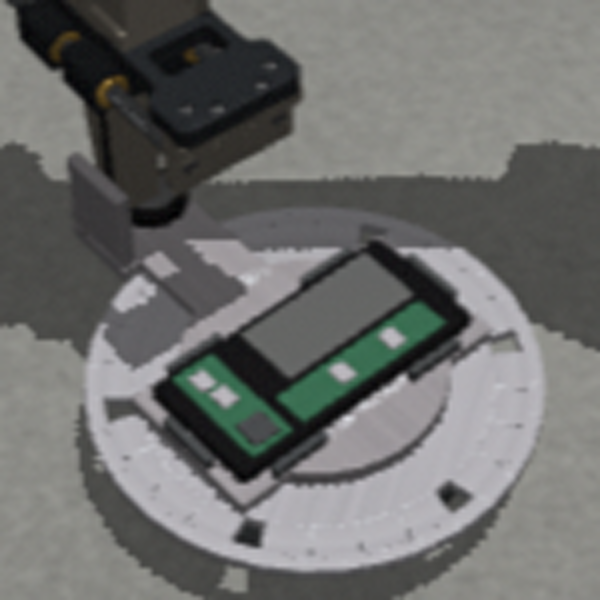

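The table is at about 58° and the stop is riding on the finger with about 1 N. From here I push in small steps until it locks.

>>> arm_command --deltas '[[[0.4,0.9,0],[0,0,0.06],0],[[0.8,1.8,0],[0,0,0.12],0],[[1.1,2.7,0],[0,0,0.18],0],[[1.1,2.7,0],[0,0,0.18],0],[[1.1,2.7,0],[0,0,0.18],0]]'

```text
time: 8.72
tool_pos: [0.6622, -0.0124, 0.0865]
orientation: [-0.002, 0.868, 0.497, 0.006]
wrist_force: [0.7, -1.0, 0.7]
grip_width: 0.002
```

```bash
python3 arc.py 58 59 60 61 62;  python3 - <<'E'
from rig import arm
from h import *
im=cv2.cvtColor(arm.grab_frame("side")["pixels"],cv2.COLOR_RGB2BGR)
cv2.imwrite("pics/mid3.png",cv2.resize(im[180:330,250:400],(600,600),interpolation=cv2.INTER_CUBIC))
E
```

```text
now t 8.725 z 0.0864802673359438 r 0.12000712894267702 tool y-arm0 turn 58.21858655087182 ang-of-tool 66.25524497756281 F [ 0.7 -1.   0.7] tilt [ 0.009  0.01  -1.   ]
58.0 [-0.9 -2. ] -0.03
59.0 [-0.1 -0.1] 0.1
60.0 [0.7 1.8] 0.22
61.0 [1.4 3.8] 0.35
62.0 [2.1 5.8] 0.47
```

View pics/mid3.png

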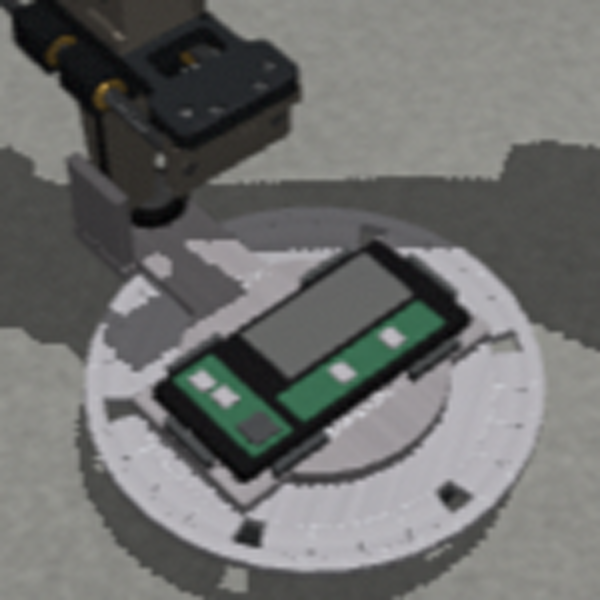

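Run:
```python
from rig import arm
from h import *
a=cv2.imread("pics/mid2.png").astype(int);b=cv2.imread("pics/mid3.png").astype(int)
d=np.abs(a-b).max(2);print((d[240:500,150:480]>25).sum(),(d[150:230,60:135]>25).sum(),(d[0:150,90:300]>25).sum())
# phone yaw from green/dark mask: compare with start, top view start vs side now
f=arm.grab_frame("side")
def yaw(px):
    hsv=cv2.cvtColor(px,cv2.COLOR_RGB2HSV)
    m=cv2.inRange(hsv,(60,80,40),(95,255,255));m[:200]=0;m[330:]=0;m[:,:240]=0;m[:,420:]=0
    P=[]
    vs,us=np.nonzero(m)
    P=np.array([ray(f,u,v,.061)[:2] for u,v in zip(us,vs)],np.float32)
    return P.mean(0),cv2.minAreaRect(P*1000),len(P)
n=f["pixels"];s=cv2.cvtColor(cv2.imread("pics/side0.png"),cv2.COLOR_BGR2RGB)
C=np.array([.5512,.0335])
for i in(s,n):
    c,r,k=yaw(i);d=c-C;print(c,r,k,np.degrees(np.arctan2(d[1],d[0])))
```

```text
824 194 1002
[0.5605307  0.04628278] ((553.6533203125, 33.76921844482422), (115.82503509521484, 58.19124984741211), 1.9830224514007568) 598 53.87262273843613
[0.54739904 0.05048376] ((551.3244018554688, 35.66279602050781), (116.22926330566406, 58.31636428833008), 59.78023910522461) 629 102.61489184698158
```

By the image the table has turned about 57.8°, which may not be locked yet. I'll push a bit further and watch the force.

>>> arm_command --deltas '[[[0.4,0.9,0],[0,0,0.1],0],[[0.7,1.8,0],[0,0,0.2],0],[[0.7,1.8,0],[0,0,0.2],0],[[0.7,1.8,0],[0,0,0.2],0]]'

```text
time: 9.32
tool_pos: [0.6629, -0.0106, 0.0864]
orientation: [-0.002, 0.861, 0.509, 0.006]
wrist_force: [0.7, -1.4, 1.2]
grip_width: 0.004
```

```bash
cat > ph.py <<'E'
from rig import arm
from h import *
f=arm.grab_frame("side")
def yaw(px):
    hsv=cv2.cvtColor(px,cv2.COLOR_RGB2HSV)
    m=cv2.inRange(hsv,(60,80,40),(95,255,255));m[:200]=0;m[330:]=0;m[:,:240]=0;m[:,420:]=0
    vs,us=np.nonzero(m)
    return cv2.minAreaRect(np.array([ray(f,u,v,.061)[:2] for u,v in zip(us,vs)],np.float32)*1000)
print(yaw(f["pixels"]))
im=cv2.cvtColor(f["pixels"],cv2.COLOR_RGB2BGR)
import sys
cv2.imwrite(sys.argv[1],cv2.resize(im[180:330,250:400],(600,600),interpolation=cv2.INTER_CUBIC))
E
python3 arc.py 59 60 61 62;python3 ph.py pics/mid4.png
```

```text
now t 9.325 z 0.08644829526243963 r 0.11999249544647386 tool y-arm0 turn 59.81958670165114 ang-of-tool 67.17052640290997 F [ 0.7 -1.4  1.2] tilt [ 0.008  0.01  -1.   ]
59.0 [-0.8 -1.9] -0.1
60.0 [-0.  0.] 0.02
61.0 [0.7 2. ] 0.15
62.0 [1.4 4. ] 0.27
((552.4435424804688, 35.67750549316406), (116.06794738769531, 58.36849594116211), 61.78321075439453)
```

View pics/mid4.png

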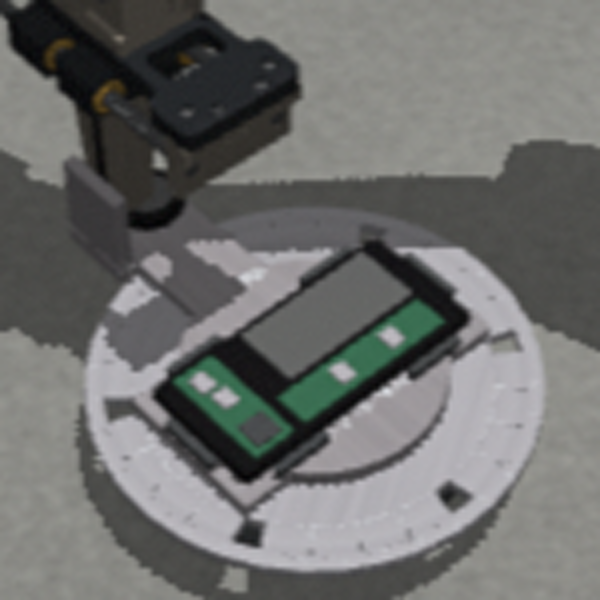

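>>> arm_command --deltas '[[[0.4,1.0,0],[0,0,0.08],0],[[0.7,2.0,0],[0,0,0.15],0],[[0.7,2.0,0],[0,0,0.15],0],[[0.7,2.0,0],[0,0,0.15],0]]'

```text
time: 9.88
tool_pos: [0.6636, -0.0085, 0.0864]
orientation: [-0.003, 0.855, 0.518, 0.006]
wrist_force: [0.2, -1.1, 0.3]
grip_width: 0.01
```

```bash
python3 arc.py 60 61 62;python3 ph.py pics/mid5.png
```

```text
now t 9.875 z 0.08643029110232049 r 0.11987605344128632 tool y-arm0 turn 61.014686916809964 ang-of-tool 68.2245780133393 F [ 0.2 -1.1  0.3] tilt [ 0.008  0.011 -1.   ]
60.0 [-0.7 -2.1] -0.13
61.0 [ 0.  -0.1] -0.0
62.0 [0.7 1.9] 0.12
((552.4703369140625, 35.6193962097168), (115.94805145263672, 58.448368072509766), 62.846954345703125)
```

View pics/mid5.png

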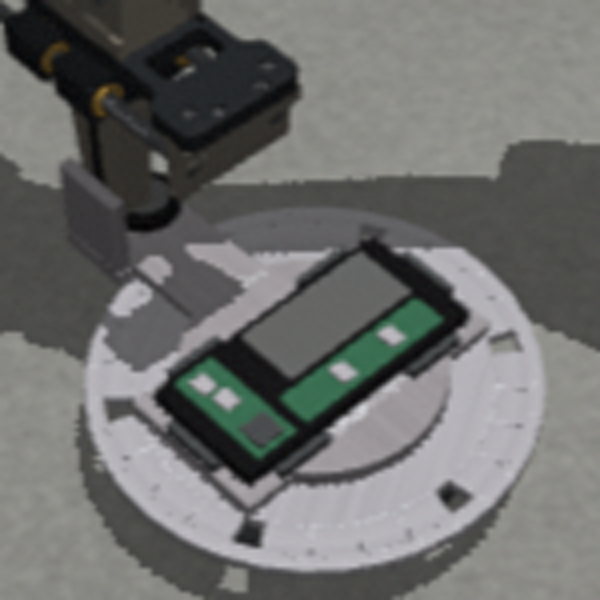

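>>> arm_command --deltas '[[[0.3,0.8,0],[0,0,0.06],0],[[0.6,1.6,0],[0,0,0.1],0],[[0.6,1.6,0],[0,0,0.1],0]]'

```text
time: 10.3
tool_pos: [0.6639, -0.0079, 0.0864]
orientation: [-0.002, 0.852, 0.524, 0.006]
wrist_force: [-1.3, -3.9, 2.5]
grip_width: 0.003
```

```bash
python3 arc.py 60 61 62;python3 ph.py pics/mid6.png
```

```text
now t 10.3 z 0.08643678602810245 r 0.12001814640758009 tool y-arm0 turn 61.78903522959177 ang-of-tool 68.54861682746423 F [-1.3 -3.9  2.5] tilt [ 0.007  0.01  -1.   ]
60.0 [-1.1 -2.6] -0.22
61.0 [-0.3 -0.7] -0.1
62.0 [0.4 1.3] 0.03
((552.2786254882812, 35.56332015991211), (116.26840209960938, 58.60348892211914), 63.078983306884766)
```

View pics/mid6.png

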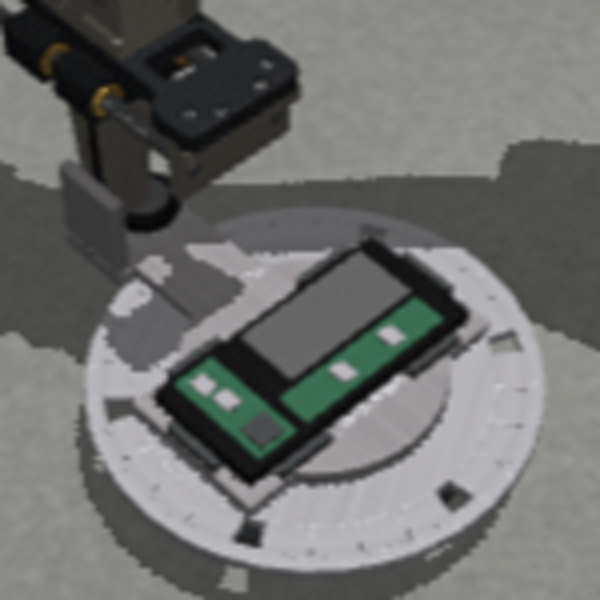

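The force rose to about 4 N and the table stopped at about 61°, so the nib is in the hole. I back off the stop and lift away.

>>> arm_command --deltas '[[[-0.5,-2,0],[0,0,0],0],[[-1.5,-4,0],[0,0,0],0],[[-2,-5,5],[0,0,0],0],[[-2,-5,30],[0,0,0],0],[[-2,-5,75],[0,0,0],0],[[-2,-40,120],[0,0,0],0],[[-10,-90,150],[0,0,0],0],[[-20,-150,160],[0,0,0],0],[[-30,-210,160],[0,0,0],0],[[-40,-260,160],[0,0,0],0]]'

```text
time: 11.6
tool_pos: [0.6235, -0.2703, 0.2472]
orientation: [-0.002, 0.852, 0.523, 0.006]
wrist_force: [0.4, -0.5, -0.4]
grip_width: 0.004
```

```bash
python3 ph.py pics/end1.png
python3 - <<'E'
from rig import arm
from h import *
f=arm.grab_frame("top");im=cv2.cvtColor(f["pixels"],cv2.COLOR_RGB2BGR);cv2.imwrite("pics/endtop.png",im)
print(arm.sense()["tool_pos"],arm.sense()["wrist_force"])
E
```

```text
((552.4046630859375, 35.49150466918945), (116.37747192382812, 58.448368072509766), 62.84695816040039)
[ 0.62151705 -0.27641951  0.24614329] [ 0.20447668 -0.95688891 -0.34885341]
```

View pics/end1.png

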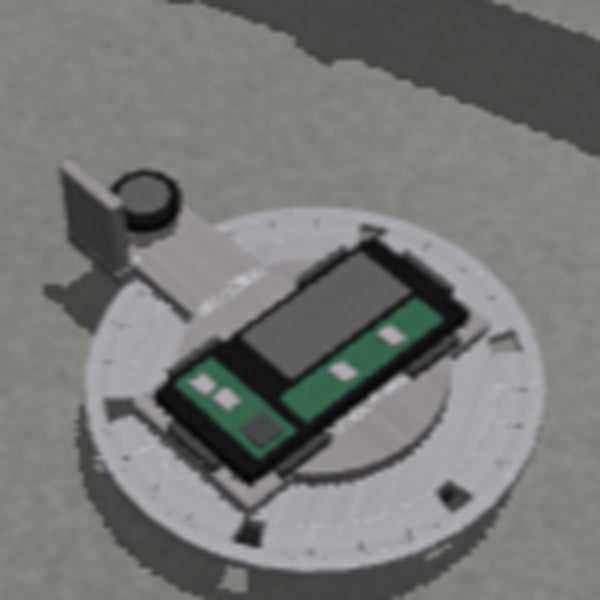

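View pics/endtop.png

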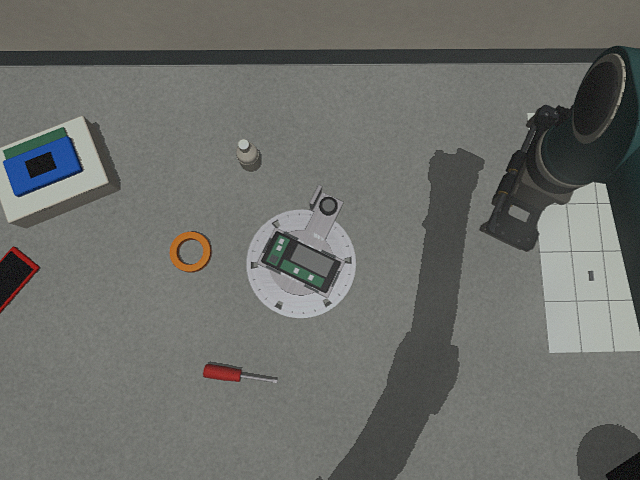

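The table stands at the next hole and the bystanders look unmoved. As a last check I measure the plunger height and table angle and let the arm settle.

Run:
```python
from rig import arm
from h import *
def head(f,c,r,seeds):
    px=f["pixels"].max(2);m=((px<60)*255).astype(np.uint8)
    k,l,st,ce=cv2.connectedComponentsWithStats(m)
    i=min(range(1,k),key=lambda i:np.hypot(*(ce[i]-c)) if st[i,4]>20 else 1e9)
    return ce[i],st[i]
s=arm.grab_frame("side");t=arm.grab_frame("top")
a,sa=head(t,(328,206),0,0);b,sb=head(s,(286.5,231),0,0)
print(a,sa,b,sb,tri([t,s],[a,b]))
print("start (up) same method",tri([t,s],[(362.70,257.63),(346.72,221.46)]))
C=np.array([.5512,.0335]);p=ray(t,*a,.068)[:2]-C;p0=ray(t,362.7,257.63,.068)[:2]-C
print("turn",np.degrees(np.arctan2(p[1],p[0])-np.arctan2(p0[1],p0[0])))
i0=cv2.imread("pics/top0.png").astype(int);i1=cv2.imread("pics/endtop.png").astype(int);d=np.abs(i0-i1).max(2)
for n,(x,y,w,h) in dict(bottle=(230,130,35,45),tape=(165,225,50,50),driver=(198,355,85,35)).items(): print(n,(d[y:y+h,x:x+w]>30).sum())
print(arm.sense()["joint_velocities"].round(3))
```

```text
[327.6147541 206.3852459] [319 197  18  18 122] [287.10185185 231.52777778] [278 223  17  15 108] [ 0.65474299 -0.01996332  0.06186631]
start (up) same method [ 0.55563747 -0.08399496  0.06145212]
turn 60.77206000881809
bottle 0
tape 0
driver 0
[-0.041 -0.008 -0.039  0.012 -0.005 -0.002 -0.003]
```

>>> arm_command --deltas '[[[0,0,0],[0,0,0],0],[[0,0,0],[0,0,0],0],[[0,0,0],[0,0,0],0],[[0,0,0],[0,0,0],0]]'

```text
time: 12.3
tool_pos: [0.6239, -0.268, 0.2466]
orientation: [-0.002, 0.852, 0.523, 0.006]
wrist_force: [0.4, -0.9, -0.5]
grip_width: 0.001
```

The plunger height matches the start to within 0.5 mm by the same method, so it is fully up. The turn measures 60.8°.

```bash
python3 -c "
from rig import arm
print(arm.sign_off())"
```

```text
the job is handed in; nothing more can be done
None
```

The turntable is one step further counterclockwise and, by every check I could make, locked in the next hole. I handed the job in at about 12.3 s, and the hand-in gave no verdict.

**What I did:** I pressed the plunger with the closed fingertips until it was almost fully down, at about 8.6 N. I then pushed the arm round by the stop to about 44°. There I lifted the fingertips off the plunger and pushed only on the stop, in small steps. The force on the stop rose from about 1 N to 4 N at about 61°, which showed the nib had caught. Last, I backed off and moved the hand well away.

**Last checks:**
- **Table:** it turned about 60.8–60.9° in both views. That is at the far end of the 1° play in the hole, but inside the allowed range.
- **Plunger:** its height matches the start to about 0.4 mm by the same measurement, so it is fully up. The absolute heights from that method read several mm low, because it follows the dark rim of the head. I trusted only the comparison.
- **Phone:** it lies in its nest. I checked this only in the pictures.
- **Bystanders:** the bottle, tape and screwdriver show no changed pixels in the top view.

One reading disagreed during the push: the picture gave 57.8° where the finger position suggested about 59°. I pushed on until the force showed the lock, and the two then agreed.

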